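# Screw home the battery cap of the kitchen scale

### The job

The square kitchen scale lies upside down on the worktop and its round slotted battery cap stands proud. Take the wide-bladed screwdriver from its stand, set the blade in the scale's cap slot and, keeping it upright and pressed down in the slot, turn the cap clockwise until it is fully home against its stop, with the slot in line with the two marks on the collar. Then put the screwdriver back upright in its stand and let go.

Things in the scene. Friction and masses are not known exactly. Their poses are not given: they have to be found in the camera images.
- screwdriver: Short screwdriver, 0.14 kg, upright in its stand. Origin: centre of underside of its black guard (50 mm disc, 6 thick), z up the handle. Dark flat-sided handle z 6 to 91 mm, 34 wide along x, 24 along y: grip across the 24 at about z 60. Below the guard a 10 mm shaft, then a steel blade z -53 to -75 mm, 24 wide along x, 4 thick along y. Tip at z -75.
- scale: White square kitchen scale, upside down, fixed: 120 mm square, 26 high, four black feet up. Origin: centre of its underside, z up. A white collar of 60 mm, rim 42 mm above the worktop, holds its cap; two grey marks on the collar's outside lie on the scale's x axis. Not to be used: a round white timer (86 mm) nearby with a like cap, already home.
- cap_slot (a point): Centre of the floor of the slot in the scale's battery cap (grey disc, 46 mm); x along the slot, z up. Slot 41 mm long, ends closed, 13 deep: 7.5 wide in its lower 4 mm, above that widening to 18 at the top. It turns and sinks with the cap: height 33 mm at joint 0, 29 at 1.57. The blade is seated with its tip on this floor, screwdriver origin 75 mm above.
- battery_cap (a joint): Turn of the scale's cap, rad, growing clockwise from above: 0 (loose, top 4 mm above the collar) to 1.57 (home on a hard stop, flush, slot along the scale's x, in line with the marks). Starts at 0.1 to 0.5, sinks 2.5 mm per rad as it turns, takes about 0.08 N m, stays where left; pushing alone does not turn it.
- tool_stand: Round wooden stand, fixed, 90 mm high, 64 mm across at the top, 72 at the foot, with one upright round hole 39 mm wide, 82 deep. Origin: centre of its underside, z up. The screwdriver stands in it with the blade in the hole and the guard flat on the rim, its origin then 90 mm above this one; any yaw will do.

How it is judged:
By the outcome, as a careful person would: the job done as asked, in the order asked, and still so for the second after the job is handed in, with the robot touching nothing.
It also fails if it takes over 58 s, if anything falls off the work surface, if the arm or the gripper's body presses on something with over 40 N, if the wrist force passes 120 N, or if a joint passes its speed limit or range.

### The arm

A 7-joint arm with a two-finger parallel gripper is mounted at the origin on a cart in front of the work surface, level with it; the furniture and walls round the work are solid. World frame = base frame: x ahead of the robot, y to its left, z up, the work surface at z = 0. Lengths are in m, angles in degrees, forces in N, time in s.
With the tool pointing down it reaches from about 0.4 to 0.85 m from the base axis. Payload 6.9 kg.
Tool frame: the origin (TCP) lies at the very end of the fingers, on their centre line; the grasp point (between the pads) lies bot.grip_point_offset behind it (bot.grip_point_offset is the distance from the TCP to the grasp point, in m); z points along the fingers, y is the line along which they close (so a half turn about z gives the same grasp; the last joint's range is limited). The gripper opens to 85 mm and grips with 20 to 120 N. Pads are 22 mm wide; open, the fingers measure 114 mm over their backs; the gripper's body (76 mm by 85 mm) begins 54 mm behind the grasp point. The pads swing forward as they close: fully open they stand 13 mm farther back than shut.
Start: joints at [-70.846, 29.078, -13.613, 85.955, 7.202, 65.827, -8.869], TCP at [0.142, 0.609, 0.231] pointing down, gripper open.
Joint ranges: [-176.47, 176.47], [-13.61, 117.27], [-81.72, 77.17], [0.22, 143.17], [-87.28, 267.28], [10, 112.55], [-165.47, 165.47]. Speed limits (degrees/s): [136.94, 136.94, 180, 180, 180, 180, 180].

### API

Orientations are given as a 3x3 rotation matrix whose columns are the frame's x, y, z axes.
In Python, from workcell import bot gives the robot as it stands.
- The arm moves only by the shell command python3 jog.py 'ROWS' [FORCE]. ROWS is 1 to 5 rows, parted by a bar, with the numbers parted by commas; each row has 7 numbers: dx, dy, dz in shares of the most that a row can go, 1 being 50 mm, then a rotation vector rx, ry, rz in a scale on which 1.0 is 180 degrees, then the finger opening in m; each row shifts and turns the commanded pose from where the row before left it, along the tool's axes as they then stand; what a row does not reach is not made up. A row lasts 1/10 s, in which the tool goes at most 0.05 m and 8.59 degrees, less where a joint would pass 70% of its speed; a pose out of reach is approached as far as the arm can. The fingers move at their own pace and stop on an object; FORCE is the grip in N (left out, the last holds). Time passes only in rows, so rows that do not move let the fingers close. It prints the time, the measured TCP pose, the force, the opening and the grip force at its end. No shift or turn number may pass 1 either way. Input that does not fit is refused with a message, and nothing moves.
- bot.read_state(): the state, without advancing time (a new reading comes with each control period).
- bot.read_camera(name): name is "side" or "top"; returns the picture (420x560x3 uint8, red, green, blue); there is no depth.
- bot.camera_info(name): a dict with "fx", "fy", "cx", "cy" (pixels), "dist_coeffs" ([k1, k2, p1, p2, k3] as OpenCV has them; the pictures are not rectified), "camera_from_world" (4x4, takes a point from world to camera coordinates). Camera axes: x right, y up, looking along -z (the intrinsics and any distortion apply to the point x, -y, -z); pixel columns grow to the right and rows downward; lengths in m; the calibration is good to about 2 mm. A picture is of the moment at which its call begins. camera_info takes no time and is no camera call.
- bot.hand_in(): hands the job in; it is judged then, once.
The state is a dict: "clock": time; "joints": joint angles; "joint_velocities": joint speeds; "joint_efforts": joint torques, N m; "tcp_pos": TCP position; "tool_rot": TCP orientation; "contact_force": force on the tool from outside, world axes, zero at the start; "moment": the same for the moment, N m; "finger_gap": finger opening in m; "grasp_force": force on a finger pad.
Only numpy, scipy, OpenCV 4.12 (cv2) and the standard library are available. Lean on these libraries where they do the work, as an engineer would, in place of code of your own. Each camera call takes 0.05 s, during which the arm holds its last target. There are 200 camera calls.

## Working session

There is one attempt and no reset: what is moved stays moved. The work goes in short steps, Python scripts to look and compute and a shell command to move; the robot and the scene stay as the last step left them, time stands still between calls to the robot, and variables do not carry over. Pictures are saved under pics/ and viewed, at most 12 in all, crops included, and the job is handed in when it is done.

```bash
ls; mkdir -p pics; python3 - <<'E'
from workcell import bot
import cv2,numpy as np
for n in("side","top"):
    im=bot.read_camera(n); cv2.imwrite(f"pics/{n}0.png",im[:,:,::-1])
    i=bot.camera_info(n); print(n,i)
s=bot.read_state(); print(s,bot.grip_point_offset)
E
```

```text
jog.py
pics
workcell.py
side {'fx': 402.0394559254598, 'fy': 402.0394559254598, 'cx': 277.48113712495, 'cy': 214.59052470375164, 'dist_coeffs': array([-0.10680786,  0.        ,  0.        ,  0.        ,  0.        ]), 'camera_from_world': array([[ 0.98601143, -0.1666551 , -0.00274528, -0.55183199],
       [ 0.09975753,  0.57685835,  0.81072984,  0.00614123],
       [-0.13352862, -0.79966276,  0.58541403, -0.98872742],
       [ 0.        ,  0.        ,  0.        ,  1.        ]])}
top {'fx': 405.6392997233913, 'fy': 405.6392997233913, 'cx': 282.5773748264944, 'cy': 205.47305743546247, 'dist_coeffs': array([-0.03408575,  0.        ,  0.        ,  0.        ,  0.        ]), 'camera_from_world': array([[-2.77533926e-02, -9.99611593e-01, -2.53233727e-03,
        -1.62737335e-01],
       [ 9.94872527e-01, -2.78681096e-02,  9.72215153e-02,
        -5.29266354e-01],
       [-9.72543252e-02,  1.78874098e-04,  9.95259546e-01,
        -8.66283097e-01],
       [ 0.00000000e+00,  0.00000000e+00,  0.00000000e+00,
         1.00000000e+00]])}
{'clock': 0.1, 'joints': array([-70.84677948,  29.120493  , -13.609227  ,  86.00179909,
         7.19926266,  65.82571257,  -8.86841924]), 'joint_velocities': array([ 0.03569553, -0.14587574, -0.03879082, -0.14330158, -0.09583136,
       -0.07510685,  0.068063  ]), 'joint_efforts': array([-5.64300717e-03, -6.21840334e+01, -2.19472557e+00, -2.50204253e+01,
        1.26355191e-02,  7.81512761e-03,  1.35532937e-05]), 'tcp_pos': array([0.14170627, 0.60827717, 0.23052598]), 'tool_rot': array([[-9.73942579e-01,  2.26794433e-01, -3.72038904e-04],
       [ 2.26794737e-01,  9.73941392e-01, -1.52028543e-03],
       [ 1.75518158e-05, -1.56504718e-03, -9.99998775e-01]]), 'contact_force': array([-0.82734162, -0.37768394, -0.13143713]), 'moment': array([-0.02202605, -0.00649516,  0.02026601]), 'grasp_force': 0.0, 'finger_gap': 0.08531868019299398} 0.0187
```

View pics/side0.png

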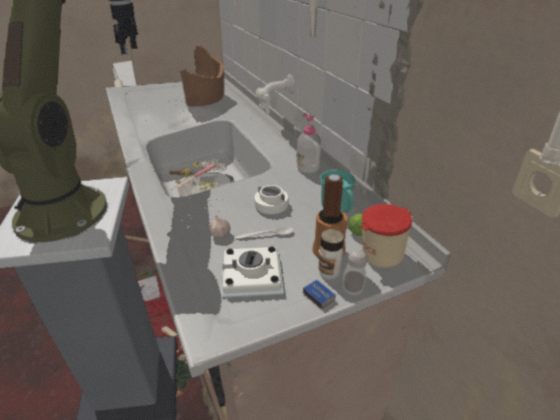

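View pics/top0.png

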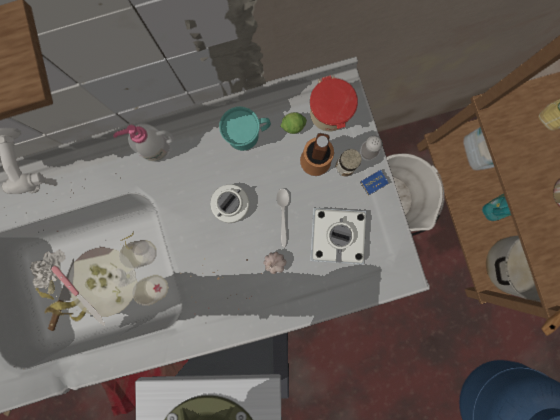

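The side view shows the scale at about (251,265), the timer at (271,200), and the stand with the screwdriver at (331,215). In the top view these are at (340,236), (229,203) and (318,155). A jar and a tub stand close to the stand.

```bash
cat > h.py <<'E'
import cv2,numpy as np
from workcell import bot
def P(n):
    i=bot.camera_info(n); K=np.array([[i["fx"],0,i["cx"]],[0,i["fy"],i["cy"]],[0,0,1.]])
    T=np.diag([1,-1,-1,1.])@i["camera_from_world"]; return K,i["dist_coeffs"],T
def proj(n,X):
    K,d,T=P(n); return cv2.projectPoints(np.float64(X).reshape(-1,3),cv2.Rodrigues(T[:3,:3])[0],T[:3,3],K,d)[0].reshape(-1,2)
def ray(n,uv):
    K,d,T=P(n); q=cv2.undistortPoints(np.float64(uv).reshape(-1,1,2),K,d).reshape(-1,2)
    D=np.c_[q,np.ones(len(q))]@T[:3,:3]; return -T[:3,:3].T@T[:3,3],D
def plane(n,uv,z):
    c,D=ray(n,uv); return c+D*((z-c[2])/D[:,2])[:,None]
E
python3 - <<'E'
import cv2,numpy as np
t=cv2.imread("pics/top0.png"); s=cv2.imread("pics/side0.png")
a=cv2.resize(t[125:185,285:365],None,fx=5,fy=5,interpolation=2)
b=cv2.resize(t[200:270,300:380],None,fx=5,fy=5,interpolation=2)[:350]
c=cv2.resize(s[170:290,290:370],None,fx=5,fy=5,interpolation=2)
d=cv2.resize(s[235:305,210:290],None,fx=5,fy=5,interpolation=2)
W=np.zeros((600,800,3),np.uint8); W[:300,:400]=a; W[300:,:400]=b[:300]; W[:,400:]=c[:600]
cv2.imwrite("pics/c1.png",W); cv2.imwrite("pics/c2.png",d)
E
```

```text
(no output)
```

View pics/c1.png

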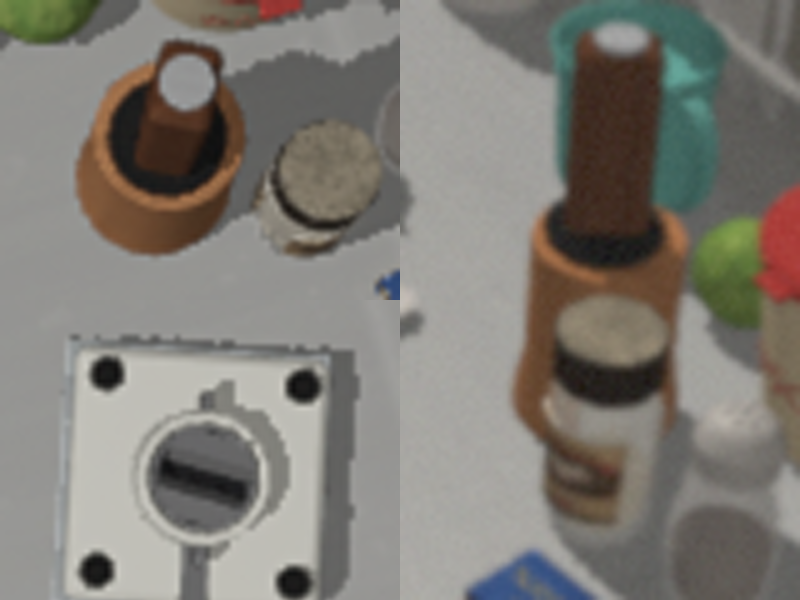

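```bash
python3 - <<'E'
import cv2,numpy as np
from h import *
t=cv2.imread("pics/top0.png"); s=cv2.imread("pics/side0.png")
a=cv2.resize(t[127:167,302:342],None,fx=10,fy=10,interpolation=2)
b=cv2.resize(s[170:224,315:355],None,fx=10,fy=10,interpolation=2)
W=np.zeros((600,800,3),np.uint8); W[:400,:400]=a; W[:540,400:]=b; 
W=cv2.convertScaleAbs(W,alpha=1.6,beta=10)
cv2.imwrite("pics/c3.png",W)
# guard
m=(t.max(2)<48).astype(np.uint8); m[:135]=0;m[170:]=0;m[:,:300]=0;m[:,335:]=0
n,l,st,ce=cv2.connectedComponentsWithStats(m); print(st[1:],ce[1:])
k=1+st[1:,4].argmax(); cs=cv2.findContours((l==k).astype(np.uint8),0,1)[0]; c=cv2.convexHull(np.vstack(cs))[:,0]
X=plane("top",c,.096)[:,:2]; 
from scipy.optimize import least_squares
f=least_squares(lambda p:np.hypot(*(X-p[:2]).T)-p[2],[*X.mean(0),.025],loss="soft_l1",f_scale=.001); print("guard",f.x,f.fun.std())
print("captop",plane("top",[[285+187/5,125+81/5]],.181), plane("side",[[290+(620-400)/5,170+38/5]],.181))
print("rim L/R side", plane("side",[[290+(529-400)/5,170+240/5],[290+(687-400)/5,170+250/5]],.09))
# jar lid tops from both views
for z in(.07,.08,.09,.1,.11):print(z,plane("top",[[285+325/5,125+165/5]],z),plane("side",[[290+211/5,170+325/5]],z))
for z in(.08,.1,.12,.14,.16):print("tub",z,plane("top",[[334,101]],z),plane("side",[[387,219]],z))
for z in(.06,.08,.1,.12):print("mug",z,plane("top",[[240,128]],z),plane("side",[[337,181]],z))
# feet (top z?) , collar centre, slot
fe=np.array([[107,373],[303,385],[97,570],[294,582]])/5+[300,140]
print("feet",plane("top",fe,.03),plane("top",fe,.03).mean(0))
# dark slot
g=t[200:270,300:380].max(2)
E
```

```text
[[307 142  23  22 190]] [[317.59473684 154.41052632]]
guard [ 0.62594221 -0.2536478   0.02328257] 0.0003183439768736955
captop [[ 0.62631672 -0.25410851  0.181     ]] [[ 0.62726295 -0.25098352  0.181     ]]
rim L/R side [[ 0.59604456 -0.2521874   0.09      ]
 [ 0.65732735 -0.26971854  0.09      ]]
0.07 [[ 0.61703158 -0.32275794  0.07      ]] [[ 0.62213152 -0.28727101  0.07      ]]
0.08 [[ 0.61490586 -0.32103254  0.08      ]] [[ 0.61793789 -0.29919338  0.08      ]]
0.09 [[ 0.61278014 -0.31930714  0.09      ]] [[ 0.61374426 -0.31111575  0.09      ]]
0.1 [[ 0.61065441 -0.31758174  0.1       ]] [[ 0.60955063 -0.32303812  0.1       ]]
0.11 [[ 0.60852869 -0.31585634  0.11      ]] [[ 0.605357   -0.33496049  0.11      ]]
tub 0.08 [[ 0.73887328 -0.29270894  0.08      ]] [[ 0.74502907 -0.26777584  0.08      ]]
tub 0.1 [[ 0.73164621 -0.289938    0.1       ]] [[ 0.73147887 -0.29289688  0.1       ]]
tub 0.12 [[ 0.72441914 -0.28716706  0.12      ]] [[ 0.71792867 -0.31801793  0.12      ]]
tub 0.14 [[ 0.71719207 -0.28439612  0.14      ]] [[ 0.70437847 -0.34313897  0.14      ]]
tub 0.16 [[ 0.70996501 -0.28162519  0.16      ]] [[ 0.69082827 -0.36826001  0.16      ]]
mug 0.06 [[ 0.69163208 -0.090248    0.06      ]] [[ 0.69670072 -0.07172335  0.06      ]]
mug 0.08 [[ 0.68568178 -0.09228782  0.08      ]] [[ 0.68556614 -0.10351721  0.08      ]]
mug 0.1 [[ 0.67973148 -0.09432764  0.1       ]] [[ 0.67443155 -0.13531108  0.1       ]]
mug 0.12 [[ 0.67378118 -0.09636746  0.12      ]] [[ 0.66329697 -0.16710494  0.12      ]]
feet [[ 0.50170692 -0.26159323  0.03      ]
 [ 0.49404413 -0.34701537  0.03      ]
 [ 0.41640924 -0.25413848  0.03      ]
 [ 0.40878959 -0.33923095  0.03      ]] [ 0.45523747 -0.30049451  0.03      ]
```

View pics/c3.png

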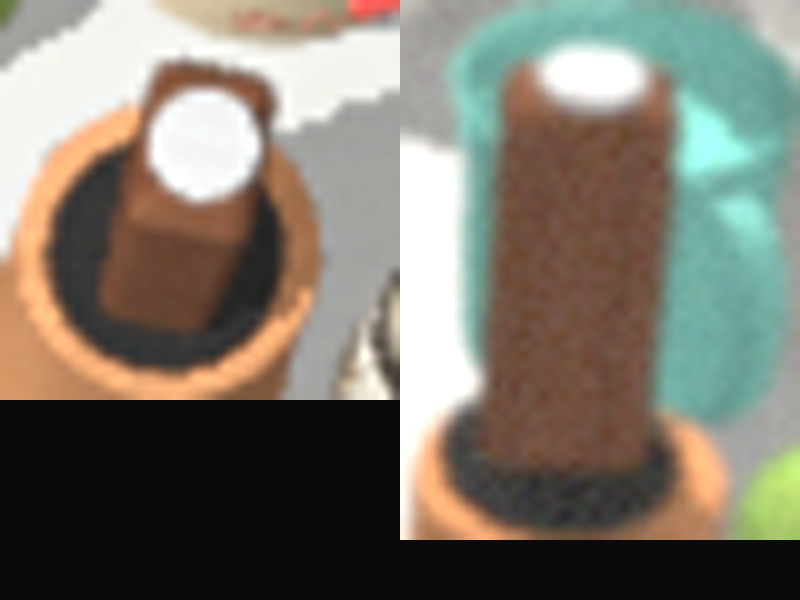

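View pics/c2.png

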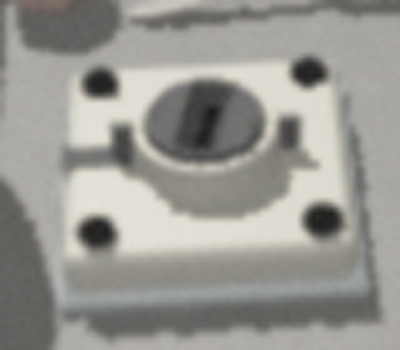

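```bash
python3 - <<'E'
import cv2,numpy as np
from h import *
from scipy.optimize import least_squares
t=cv2.imread("pics/top0.png"); s=cv2.imread("pics/side0.png")
c=plane("top",np.array([[157,67],[270,80],[248,238],[125,225]])/10+[302,127],.181)
print(c); e=lambda a,b:(np.degrees(np.arctan2(*(c[b]-c[a])[1::-1])),np.linalg.norm(c[b]-c[a]))
print("edges",e(0,1),e(3,2),e(3,0),e(2,1))
# cap disc
for n,(u0,u1,v0,v1) in dict(top=(322,360,215,256),side=(232,270,245,275)).items():
    im=cv2.cvtColor(s if n=="side" else t,cv2.COLOR_BGR2GRAY); 
    m=np.zeros_like(im); m[v0:v1,u0:u1]=(im[v0:v1,u0:u1]<(135 if n=="top" else 135))
    N,l,st,ce=cv2.connectedComponentsWithStats(m)
    cx=im.shape; k=1+np.array([st[i,4] if 1 else 0 for i in range(1,N)]).argmax()
    h=cv2.convexHull(np.vstack(cv2.findContours((l==k).astype(np.uint8),0,1)[0]))[:,0]
    X=plane(n,h,.0445)[:,:2]
    f=least_squares(lambda p:np.hypot(*(X-p[:2]).T)-p[2],[*X.mean(0),.023],loss="soft_l1",f_scale=.001); print(n,"cap",st[k],f.x,f.fun.std())
    d=(l==k)&(im<60); v,u=np.nonzero(d); w=plane(n,np.c_[u,v],.033)[:,:2]
    mu=w.mean(0); ev,V=np.linalg.eigh(np.cov((w-mu).T)); print(" slot",len(u),mu,np.degrees(np.arctan2(V[1,1],V[0,1])),np.sqrt(ev*12))
fs=np.array([[100,82],[310,72],[97,232],[322,220]])/5+[210,235]
X=plane("side",fs,.03);print("side feet",X,X.mean(0))
print("marks",plane("top",np.array([[208,398],[200,552]])/5+[300,140],.036))
E
```

```text
[[ 0.6407134  -0.24596853  0.181     ]
 [ 0.63768615 -0.26675122  0.181     ]
 [ 0.60805909 -0.26151139  0.181     ]
 [ 0.61111736 -0.23897762  0.181     ]]
edges (np.float64(-98.2875328817456), np.float64(0.021002012196746956)) (np.float64(-97.72893066065129), np.float64(0.022740359926701505)) (np.float64(-13.2902994219022), np.float64(0.030410497244112055)) (np.float64(-10.02960248241868), np.float64(0.030086851562110467))
top cap [329 224  23  23 395] [ 0.45556533 -0.29890889  0.02359726] 0.00038314075821728065
 slot 85 [ 0.45402254 -0.29998804] 70.4461349817949 [0.01051772 0.03825597]
side cap [239 251  24  17 312] [ 0.45580884 -0.30185928  0.02326838] 0.000671258210250309
 slot 29 [ 0.45675348 -0.2912082 ] 69.5759280187804 [0.00703024 0.02499213]
side feet [[ 0.41776315 -0.25588388  0.03      ]
 [ 0.5036494  -0.26416132  0.03      ]
 [ 0.41028776 -0.34160071  0.03      ]
 [ 0.49477949 -0.34941806  0.03      ]] [ 0.45661995 -0.30276599  0.03      ]
marks [[ 0.48918814 -0.30438683  0.036     ]
 [ 0.42297831 -0.2982103   0.036     ]]
```

Careful with the scale: shifts go in shares of 50 mm and turns go in shares of 180 degrees. That gives: -0.036 m is -0.72, -0.03 m is -0.6.

```bash
python3 jog.py '-0.72,-0.6,-0.12,0,0,0,0.085 | -0.72,-0.6,-0.12,0,0,0,0.085 | -0.72,-0.6,-0.12,0,0,0,0.085 | -0.72,-0.6,-0.12,0,0,0,0.085 | -0.72,-0.6,-0.12,0,0,0,0.085' 60; python3 jog.py '-0.72,-0.6,-0.12,0,0,0,0.085 | -0.72,-0.6,-0.12,0,0,0,0.085 | -0.72,-0.6,-0.12,0,0,0,0.085 | -0.72,-0.6,-0.12,0,0,0,0.085 | -0.72,-0.6,-0.12,0,0,0,0.085' 60
cat > st.py <<'E'
import numpy as np,sys
from workcell import bot
s=bot.read_state();R=s["tool_rot"];y=lambda v:round(float(np.degrees(np.arctan2(v[1],v[0]))),2)
print(round(s["clock"],2),"J",s["joints"].round(1),"p",s["tcp_pos"].round(4),"ywX",y(R[:,0]),"ywY",y(R[:,1]),"tilt",(R[:2,2]*57.3).round(2),"F",s["contact_force"].round(1),"M",s["moment"].round(2),"gap",round(s["finger_gap"],4),"gf",round(s["grasp_force"],1))
if len(sys.argv)>3: print("tool delta",(R.T@(np.array(sys.argv[1:4],float)-s["tcp_pos"])).round(4))
E
python3 st.py .626 -.253 .28
```

```text
clock: 0.6
tcp_pos: [0.2838, 0.4199, 0.2612]
tool_rot: [[-0.974, 0.227, -0.0], [0.227, 0.974, -0.001], [0.0, -0.001, -1.0]]
contact_force: [0.9, -0.1, 1.3]
finger_gap: 0.0852
grasp_force: 0.0
clock: 1.1
tcp_pos: [0.425, 0.233, 0.2915]
tool_rot: [[-0.974, 0.227, -0.0], [0.227, 0.974, -0.0], [0.0, -0.0, -1.0]]
contact_force: [0.7, 0.2, 0.4]
finger_gap: 0.085
grasp_force: 0.0
1.1 J [-27.3  13.6  -5.6 100.4   1.4  66.1  43.6] p [0.425  0.233  0.2915] ywX 166.9 ywY 76.9 tilt [-0.01 -0.01] F [0.7 0.2 0.4] M [ 0.03 -0.01  0.03] gap 0.085 gf 0.0
tool delta [-0.306  -0.4278  0.0115]
```

To row units: -0.039 m is -0.78, -0.028 m is -0.56.

```bash
python3 jog.py '-0.56,-0.78,0.02,0,0,0,0.085 | -0.56,-0.78,0.02,0,0,0,0.085 | -0.56,-0.78,0.02,0,0,0,0.085 | -0.56,-0.78,0.02,0,0,0,0.085 | -0.56,-0.78,0.02,0,0,0,0.085'>/dev/null; python3 jog.py '-0.56,-0.78,0.02,0,0,0,0.085 | -0.56,-0.78,0.02,0,0,0,0.085 | -0.56,-0.78,0.02,0,0,0,0.085 | -0.56,-0.78,0.02,0,0,0,0.085 | -0.56,-0.78,0.02,0,0,-0.0167,0.085'
python3 st.py .6263 -.253 .1313
```

```text
clock: 2.1
tcp_pos: [0.6089, -0.2101, 0.2808]
tool_rot: [[-0.985, 0.175, -0.001], [0.175, 0.985, 0.0], [0.001, 0.0, -1.0]]
contact_force: [1.6, 0.8, 0.6]
finger_gap: 0.0848
grasp_force: 0.0
2.1 J [14.3 28.9  4.5 78.1 -2.3 73.2 98.8] p [ 0.6089 -0.2101  0.2808] ywX 169.93 ywY 79.93 tilt [-0.04  0.02] F [1.6 0.8 0.6] M [ 0.05 -0.06 -0.02] gap 0.0848 gf 0.0
tool delta [-0.0247 -0.0392  0.1495]
```

To row units: 0.04 m is 0.8, -0.039 m is -0.78.

```bash
python3 jog.py '-0.5,-0.78,0,0,0,0,0.085 | 0,0,0.8,0,0,0,0.085 | 0,0,0.8,0,0,0,0.085 | 0,0,0.8,0,0,0,0.085 | 0,0,0.59,0,0,0,0.085' >/dev/null
python3 st.py .6263 -.253 .1313; python3 - <<'E'
import cv2
from h import *
for n,(u0,v0) in dict(top=(270,100),side=(280,120)).items():
    im=bot.read_camera(n); cv2.imwrite(f"pics/{n}1.png",im[:,:,::-1])
a=cv2.imread("pics/top1.png")[95:215,260:400];b=cv2.imread("pics/side1.png")[110:260,260:400]
r=lambda x:cv2.resize(x,(400,600*0+int(400*x.shape[0]/x.shape[1])),interpolation=2)
A,B=r(a),r(b);W=np.zeros((max(len(A),len(B)),800,3),np.uint8);W[:len(A),:400]=A;W[:len(B),400:]=B;cv2.imwrite("pics/g1.png",W)
E
```

```text
2.6 J [ 17.5  38.1   4.   85.6  -3.   56.6 102.2] p [ 0.625  -0.2508  0.1285] ywX 169.88 ywY 79.88 tilt [-0.19  0.08] F [0.2 0.9 0. ] M [ 0.02  0.01 -0.04] gap 0.085 gf 0.0
tool delta [-0.0017 -0.002  -0.0028]
```

View pics/g1.png

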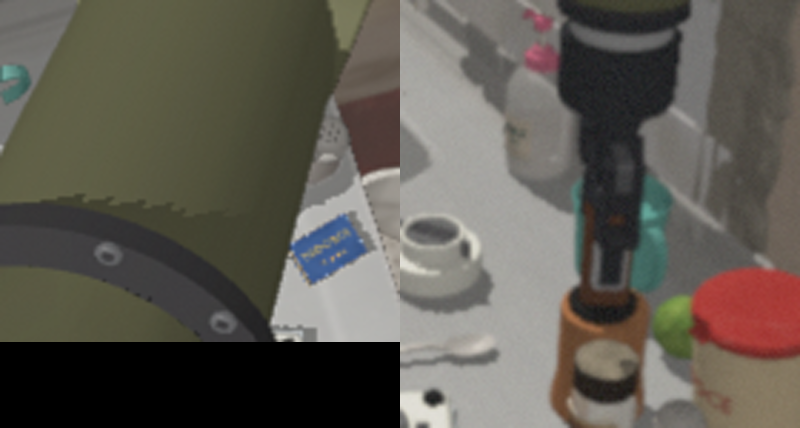

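The fingers straddle the dark handle above the guard (side crop, about (610,240)). Closing now.

```bash
python3 st.py .6263 -.253 .1313;  python3 jog.py '0,0,0,0,0,0,0.02 | 0,0,0,0,0,0,0.02 | 0,0,0,0,0,0,0.02 | 0,0,0,0,0,0,0.02 | 0,0,0,0,0,0,0.02' 100 ; python3 st.py .6263 -.253 .1313
```

```text
2.7 J [ 17.5  38.3   4.   85.7  -3.   56.7 102.2] p [ 0.6234 -0.25    0.1266] ywX 169.9 ywY 79.9 tilt [-0.51  0.2 ] F [-1.   0.8 -0.2] M [0.07 0.04 0.07] gap 0.0849 gf 0.0
tool delta [-0.0034 -0.0025 -0.0047]
clock: 3.2
tcp_pos: [0.6272, -0.2516, 0.1334]
tool_rot: [[-0.984, 0.176, 0.003], [0.176, 0.984, -0.001], [-0.003, -0.001, -1.0]]
contact_force: [0.4, 0.4, 6.6]
finger_gap: 0.0227
grasp_force: 97.8
3.2 J [ 17.5  37.9   4.   85.3  -3.   56.8 102.2] p [ 0.6272 -0.2516  0.1334] ywX 169.89 ywY 79.89 tilt [ 0.15 -0.06] F [0.4 0.4 6.6] M [0.15 0.06 0.05] gap 0.0227 gf 97.8
tool delta [ 0.0006 -0.0015  0.0021]
```

To row units: -0.03 m is -0.6, -0.02 m is -0.4.

```bash
python3 jog.py '0,0,-0.4,0,0,0,0.02 | 0,0,-0.6,0,0,0,0.02 | 0,0,-0.6,0,0,0,0.02 | 0,0,-0.6,0,0,0,0.02 | 0,0,0,0,0,0,0.02'; python3 st.py .4557 -.3005 .24
```

```text
clock: 3.7
tcp_pos: [0.6281, -0.2521, 0.2468]
tool_rot: [[-0.984, 0.176, 0.007], [0.176, 0.984, -0.003], [-0.008, -0.002, -1.0]]
contact_force: [0.7, -0.4, -1.2]
finger_gap: 0.0232
grasp_force: 97.6
3.7 J [ 17.3  32.8   4.6  76.3  -2.6  70.5 101.9] p [ 0.6281 -0.2521  0.2468] ywX 169.88 ywY 79.88 tilt [ 0.41 -0.16] F [ 0.7 -0.4 -1.2] M [-0.02 -0.01  0.01] gap 0.0232 gf 97.6
tool delta [ 0.1612 -0.0779  0.0057]
```

To row units: 0.032 m is 0.64, -0.0155 m is -0.31.

```bash
R='.'; python3 jog.py '0.64,-0.31,0,0,0,0,0.02 | 0.64,-0.31,0,0,0,0,0.02 | 0.64,-0.31,0,0,0,0,0.02 | 0.64,-0.31,0,0,0,0,0.02 | 0.64,-0.31,0,0,0,0,0.02' >/dev/null
python3 jog.py '0,0,0,0,0,0.0467,0.02 | 0,0,0,0,0,0.0467,0.02 | 0,0,0,0,0,0.0467,0.02 | 0,0,0,0,0,0.0467,0.02 | 0,0,0,0,0,0.0467,0.02' >/dev/null
python3 jog.py '0,0,0,0,0,0.0467,0.02 | 0,0,0,0,0,0.0467,0.02 | 0,0,0,0,0,0.0467,0.02 | 0,0,0,0,0,0.0467,0.02 | 0,0,0,0,0,0.0467,0.02' >/dev/null
python3 jog.py '0,0,0,0,0,0.0444,0.02 | 0,0,0,0,0,0.0444,0.02 | 0,0,0,0,0,0,0.02 | 0,0,0,0,0,0,0.02' >/dev/null;  python3 st.py .4557 -.3005 .2
```

```text
5.6 J [ 10.4  23.5  30.2  97.6 -13.1  62.4  24.7] p [ 0.455  -0.2991  0.2413] ywX 70.13 ywY -19.87 tilt [-0.05  0.02] F [ 0.2 -0.8 -1.4] M [ 0.01 -0.06  0.05] gap 0.0232 gf 97.5
tool delta [-0.0011  0.0011  0.0413]
```

To row units: 0.03 m is 0.6, -0.001 m is -0.02.

```bash
python3 jog.py '-0.02,0.02,0.6,0,0,0,0.02 | 0,0,0.6,0,0,0,0.02 | 0,0,0,0,0,0,0.02 | 0,0,0,0,0,0,0.02' >/dev/null;  python3 st.py .4557 -.3005 .17; python3 - <<'E'
from h import *
im=bot.read_camera("side")[:,:,::-1].copy(); cv2.imwrite("pics/side2.png",im)
c=im[190:310,190:310]; c=cv2.resize(c,None,fx=5,fy=5,interpolation=2)
cv2.imwrite("pics/g2.png",cv2.convertScaleAbs(c,alpha=1.3))
s=bot.read_state();R=s["tool_rot"]
for z in(.0434,.1184):
  print(z,((proj("side",s["tcp_pos"]+R[:,2]*z)-[190,190])*5).round())
tip=s["tcp_pos"]+R[:,2]*.1184; print("blade ends",((proj("side",[tip+R[:,0]*.012,tip-R[:,0]*.012])-190)*5).round())
E
```

```text
6.0 J [ 11.8  27.   28.7 102.5 -15.5  54.5  27. ] p [ 0.4556 -0.3009  0.182 ] ywX 69.98 ywY -20.02 tilt [-0.05  0.02] F [ 0.4 -0.1 -1.4] M [-0.03 -0.03  0.04] gap 0.023 gf 97.9
tool delta [ 0.0004 -0.      0.012 ]
0.0434 [[293. 148.]]
0.1184 [[302. 305.]]
blade ends [[309. 285.]
 [295. 326.]]
```

View pics/g2.png

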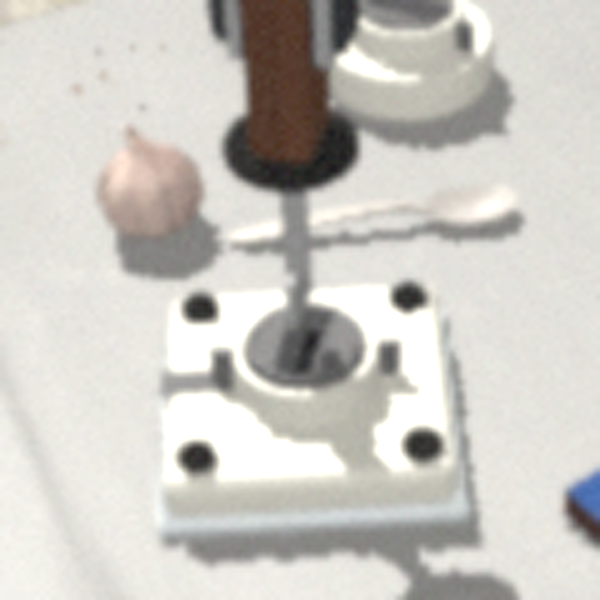

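The screwdriver hangs upright above the slot: guard at (291,150) in the crop, where (293,148) was predicted, and the slot at (305,345). Lowering.

To row units: 0.012 m is 0.24, 0.01 m is 0.2.

```bash
python3 jog.py '0,0,0.24,0,0,0,0.02 | 0,0,0.2,0,0,0,0.02 | 0,0,0.12,0,0,0,0.02 | 0,0,0.02,0,0,0,0.02 | 0,0,0,0,0,0,0.02' >/dev/null;  python3 st.py .4557 -.3005 .15; python3 jog.py '0,0,0.02,0,0,0,0.02 | 0,0,0.02,0,0,0,0.02 | 0,0,0,0,0,0,0.02'>/dev/null;  python3 st.py .4557 -.3005 .15
```

```text
6.55 J [ 12.6  28.8  27.8 104.7 -16.9  50.6  28.2] p [ 0.4557 -0.3007  0.1526] ywX 69.9 ywY -20.1 tilt [-0.03  0.01] F [-0.6  0.4 -1. ] M [0.01 0.02 0.01] gap 0.023 gf 97.9
tool delta [ 0.0002 -0.0001  0.0026]
6.85 J [ 12.6  28.9  27.7 104.9 -17.   50.3  28.2] p [ 0.4559 -0.3008  0.1508] ywX 69.89 ywY -20.11 tilt [ 0.01 -0.  ] F [ 0.2  0.5 -1. ] M [ 0.01 -0.03 -0.05] gap 0.0232 gf 97.9
tool delta [ 0.0002 -0.0002  0.0008]
```

To row units: 0.001 m is 0.02.

```bash
for i in 1 ; do python3 jog.py '0,0,0.02,0,0,0,0.02 | 0,0,0.02,0,0,0,0.02 | 0,0,0,0,0,0,0.02'>/dev/null;  python3 st.py .4557 -.3005 .15;  done
```

```text
7.15 J [ 12.7  29.   27.7 104.9 -17.1  50.2  28.3] p [ 0.456  -0.3012  0.1502] ywX 69.88 ywY -20.12 tilt [ 0.08 -0.02] F [-3.   1.2 12.5] M [ 0.63  0.79 -0.1 ] gap 0.023 gf 99.8
tool delta [ 0.0005 -0.0005  0.0002]
```

To row units: 0.0008 m is 0.016, 0.0003 m is 0.006, 5 degrees / 180 = 0.0278.

```bash
python3 jog.py '0,0,0.016,0,0,0.0278,0.02 | 0,0,0.006,0,0,0.0278,0.02 | 0,0,0.006,0,0,0.0278,0.02 | 0,0,0.006,0,0,0.0278,0.02'>/dev/null;  python3 st.py .4557 -.3005 .15; python3 jog.py '0,0,0.004,0,0,0.0278,0.02 | 0,0,0.004,0,0,0.0278,0.02 | 0,0,0.004,0,0,0.0278,0.02'>/dev/null;  python3 st.py .4557 -.3005 .15
```

```text
7.55 J [  9.1  30.2  33.5 105.1 -21.   50.9  12.2] p [ 0.4556 -0.3012  0.1491] ywX 49.67 ywY -40.33 tilt [ 0.08 -0.01] F [-4.6  3.6 18.3] M [1.   1.65 0.09] gap 0.0231 gf 100.2
tool delta [ 0.0006 -0.0004 -0.0009]
7.85 J [  6.6  31.2  37.9 105.2 -24.   51.8   0.3] p [ 0.4552 -0.3009  0.1484] ywX 34.68 ywY -55.32 tilt [0.04 0.03] F [-4.7  3.5 18.5] M [1.25 1.83 0.09] gap 0.023 gf 100.2
tool delta [ 0.0006 -0.0001 -0.0016]
```

To row units: 0.0002 m is 0.004, 5 degrees / 180 = 0.0278.

```bash
python3 jog.py '0,0,0.004,0,0,0.0278,0.02 | 0,0,0.004,0,0,0.0278,0.02 | 0,0,0.004,0,0,0.0278,0.02 | 0,0,0.004,0,0,0.0278,0.02'>/dev/null;  python3 st.py .4557 -.3005 .15; python3 jog.py '0,0,0.004,0,0,0.0278,0.02 | 0,0,0.004,0,0,0.0278,0.02 | 0,0,0.004,0,0,0.0278,0.02 | 0,0,0.004,0,0,0.0167,0.02'>/dev/null;  python3 st.py .4557 -.3005 .15
```

```text
8.25 J [  3.4  32.9  43.7 105.3 -28.1  53.2 -15.4] p [ 0.455  -0.3005  0.1475] ywX 14.68 ywY -75.32 tilt [0.02 0.1 ] F [-6.1  5.1 19.7] M [1.63 2.01 0.05] gap 0.0229 gf 100.3
tool delta [ 0.0007  0.0002 -0.0025]
8.65 J [  0.7  34.7  48.9 105.4 -31.9  54.8 -29.5] p [ 0.4549 -0.3     0.1465] ywX -3.3 ywY -93.3 tilt [-0.01  0.15] F [-6.1  5.9 21.3] M [2.05 2.05 0.04] gap 0.0231 gf 100.7
tool delta [ 0.0009  0.0004 -0.0035]
```

To row units: 0.0002 m is 0.004, 3 degrees / 180 = 0.0167.

```bash
python3 jog.py '0,0,0.004,0,0,0.0167,0.02 | 0,0,0,0,0,0.0111,0.02 | 0,0,0,0,0,0,0.02'>/dev/null;  python3 st.py .4557 -.3005 .15;python3 jog.py '0,0,0,0,0,0.0111,0.02 | 0,0,0,0,0,0,0.02'>/dev/null;  python3 st.py .4557 -.3005 .15
```

```text
8.95 J [ -0.   35.2  50.4 105.4 -32.9  55.3 -33.3] p [ 0.4549 -0.2999  0.1465] ywX -8.17 ywY -98.17 tilt [0.   0.16] F [-5.4  5.9 23.6] M [2.17 2.14 0.05] gap 0.0231 gf 101.1
tool delta [ 0.0009  0.0004 -0.0035]
9.15 J [ -0.3  35.5  50.9 105.4 -33.3  55.4 -34.9] p [ 0.4551 -0.3001  0.1465] ywX -10.16 ywY -100.16 tilt [0.03 0.14] F [-5.1  5.6 22.1] M [1.95 1.84 0.  ] gap 0.023 gf 100.8
tool delta [ 0.0006  0.0002 -0.0035]
```

To row units: 0.0001 m is 0.002, 2 degrees / 180 = 0.0111.

```bash
for i in 1; do python3 jog.py '0,0,0.002,0,0,0.0111,0.02 | 0,0,0,0,0,0,0.02'>/dev/null;  python3 st.py .4557 -.3005 .15;python3 jog.py '0,0,0.002,0,0,0.0111,0.02 | 0,0,0,0,0,0,0.02'>/dev/null;  python3 st.py .4557 -.3005 .15; done
```

```text
9.35 J [ -0.6  35.7  51.5 105.4 -33.7  55.6 -36.4] p [ 0.4553 -0.3002  0.1465] ywX -12.15 ywY -102.15 tilt [0.05 0.12] F [-5.9  5.6 22.8] M [1.97 1.72 0.11] gap 0.0229 gf 100.9
tool delta [ 0.0004  0.0002 -0.0035]
9.55 J [ -0.8  35.9  52.1 105.4 -34.2  55.9 -38. ] p [ 0.4554 -0.3     0.1465] ywX -14.14 ywY -104.14 tilt [0.06 0.14] F [-5.1  5.7 23.5] M [2.18 1.69 0.11] gap 0.0228 gf 100.9
tool delta [ 0.0004  0.0004 -0.0035]
```

To row units: 3 degrees / 180 = 0.0167.

```bash
python3 jog.py '0,0,0,0,0,0.0167,0.02 | 0,0,0,0,0,0,0.02'>/dev/null;  python3 st.py .4557 -.3005 .15;python3 jog.py '0,0,0,0,0,0.0167,0.02 | 0,0,0,0,0,0,0.02'>/dev/null;  python3 st.py .4557 -.3005 .15; python3 - <<'E'
from h import *
im=bot.read_camera("side")[:,:,::-1].copy(); cv2.imwrite("pics/side3.png",im)
t=bot.read_camera("top")[:,:,::-1].copy(); cv2.imwrite("pics/top3.png",t)
c=cv2.resize(im[220:300,200:300],(800,600)[:1]*0+(500,400),interpolation=2)
d=cv2.resize(t[200:280,300:360],(300,400),interpolation=2)
cv2.imwrite("pics/g3.png",cv2.convertScaleAbs(np.hstack([c,d]),alpha=1.3))
E
```

```text
9.75 J [ -1.3  36.3  52.9 105.4 -34.8  56.2 -40.4] p [ 0.4555 -0.2999  0.1465] ywX -17.15 ywY -107.15 tilt [0.06 0.15] F [-4.6  7.3 22.4] M [2.3  1.63 0.25] gap 0.0226 gf 100.7
tool delta [ 0.0004  0.0005 -0.0035]
9.95 J [ -1.7  36.6  53.8 105.4 -35.4  56.6 -42.7] p [ 0.4555 -0.2998  0.1465] ywX -20.11 ywY -110.11 tilt [0.05 0.15] F [-5.9  6.6 23.3] M [2.32 1.74 0.5 ] gap 0.0229 gf 100.6
tool delta [ 0.0004  0.0005 -0.0035]
```

View pics/g3.png

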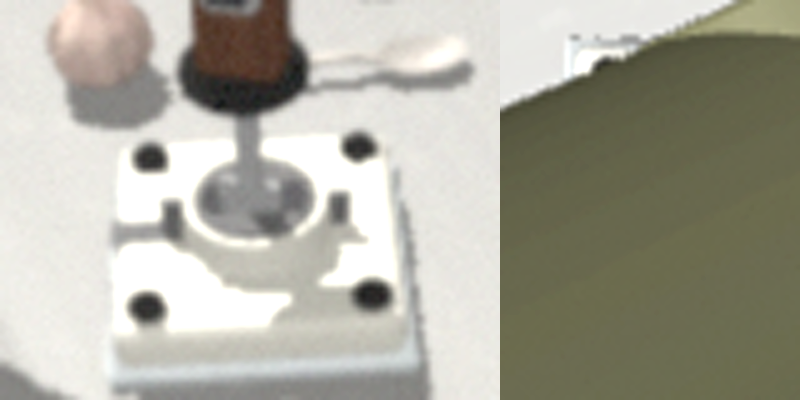

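Mz climbs steadily to 0.5 N m and z no longer falls, so the cap is on its stop. It looks flush in the crop at (255,195). Unloading the twist, lifting and checking.

To row units: -0.03 m is -0.6, -0.015 m is -0.3, -4 degrees / 180 = -0.0222.

```bash
python3 jog.py '0,0,0,0,0,-0.0222,0.02 | 0,0,0,0,0,-0.0167,0.02 | 0,0,-0.04,0,0,0,0.02 | 0,0,-0.3,0,0,0,0.02 | 0,0,-0.6,0,0,0,0.02'>/dev/null; python3 jog.py '0,0,-0.6,0,0,0,0.02 | 0,0,-0.4,0,0,0,0.02 | 0,0,0,0,0,0,0.02 | 0,0,0,0,0,0,0.02'>/dev/null;python3 st.py .6265 -.2528 .25; python3 - <<'E'
from h import *
im=bot.read_camera("side")[:,:,::-1].copy(); cv2.imwrite("pics/side4.png",im)
c=cv2.resize(im[140:300,190:330],(525,600),interpolation=2)
cv2.imwrite("pics/g4.png",cv2.convertScaleAbs(c,alpha=1.3))
g=cv2.cvtColor(im,cv2.COLOR_BGR2GRAY)[245:285,232:272]
v,u=np.nonzero((g<60)); v+=245;u+=232
w=plane("side",np.c_[u,v],.03)[:,:2]; k=np.hypot(*(w-[.4565,-.302]).T)<.021; w=w[k]
ev,V=np.linalg.eigh(np.cov(w.T)); print(k.sum(),w.mean(0),np.degrees(np.arctan2(V[1,1],V[0,1])),np.sqrt(12*ev))
E
```

```text
10.95 J [ -4.1  30.6  56.8  97.6 -27.5  67.  -43. ] p [ 0.456  -0.3004  0.2412] ywX -13.08 ywY -103.08 tilt [0.03 0.02] F [ 0.1 -0.  -1.4] M [ 0.    0.01 -0.02] gap 0.0232 gf 98.0
tool delta [ 0.1553 -0.085  -0.0087]
0 [nan nan] nan [nan nan]
  avg = a.mean(axis, **keepdims_kw)
  ret = um.true_divide(
<stdin>:8: RuntimeWarning: Degrees of freedom <= 0 for slice
  c *= np.true_divide(1, fact)
  c *= np.true_divide(1, fact)
<stdin>:8: RuntimeWarning: Mean of empty slice.
```

View pics/g4.png

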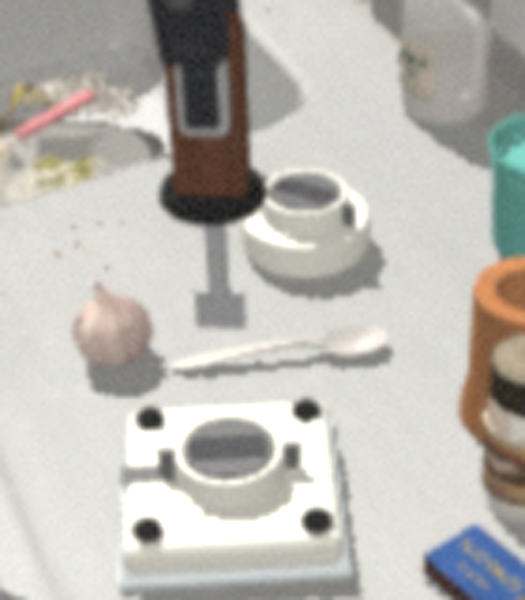

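The slot, from (185,455) to (275,445), now lies in line with the marks at (167,462) and (291,455). The screwdriver is still upright in the grip. Returning it to the stand.

To row units: 0.031 m is 0.62, -0.017 m is -0.34.

```bash
python3 jog.py '0.62,-0.34,-0.04,0,0,0,0.02 | 0.62,-0.34,-0.04,0,0,0,0.02 | 0.62,-0.34,-0.04,0,0,0,0.02 | 0.62,-0.34,-0.04,0,0,0,0.02 | 0.62,-0.34,-0.04,0,0,0,0.02' >/dev/null;python3 jog.py '0,0,0,0,0,0,0.02 | 0,0,0,0,0,0,0.02 | 0,0,0,0,0,0,0.02' >/dev/null;python3 st.py .6265 -.2528 .25; python3 - <<'E'
from h import *
t=bot.read_camera("top"); im=bot.read_camera("side")
cv2.imwrite("pics/top5.png",t[:,:,::-1])
hsv=cv2.cvtColor(im,cv2.COLOR_RGB2HSV)
s=bot.read_state();R=s["tool_rot"]; tip=s["tcp_pos"]+R[:,2]*.1184
print("tip px",proj("side",tip),"guard px",proj("side",s["tcp_pos"]+R[:,2]*.0434),"hole px",proj("side",[.6265,-.2528,.09]))
a=cv2.resize(im[110:260,270:390,::-1],(480,600),interpolation=2);cv2.imwrite("pics/g5.png",cv2.convertScaleAbs(a,alpha=1.3))
E
```

```text
11.8 J [ -5.7  41.4  53.5  76.1 -32.8  78.4 -56.1] p [ 0.6248 -0.2537  0.2504] ywX -13.2 ywY -103.2 tilt [-0.12  0.01] F [ 0.1  0.1 -1.6] M [ 0.04  0.02 -0.  ] gap 0.0233 gf 97.9
tool delta [ 0.0014 -0.0013  0.0004]
tip px [[331.32704308 199.47613632]] guard px [[334.31297718 166.03523667]] hole px [[330.38887672 216.66426592]]
```

View pics/g5.png

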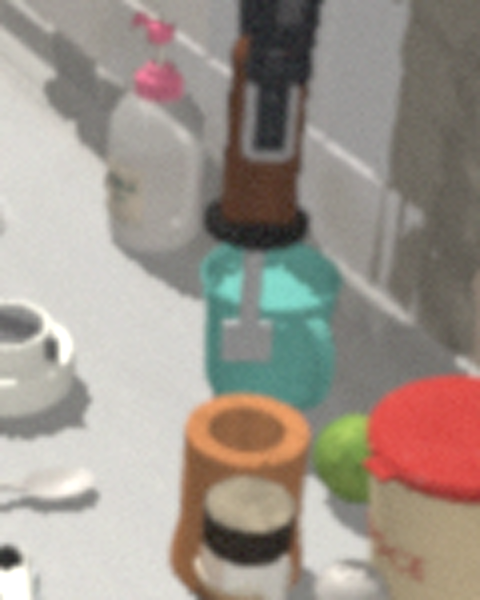

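The blade tip at (245,360) sits over the stand hole at (247,430). Lowering.

To row units: 0.03 m is 0.6, 0.025 m is 0.5.

```bash
python3 jog.py '0.04,-0.03,0.4,0,0,0,0.02 | 0,0,0.6,0,0,0,0.02 | 0,0,0.5,0,0,0,0.02 | 0,0,0.4,0,0,0,0.02 | 0,0,0.2,0,0,0,0.02'>/dev/null;python3 st.py .6265 -.2528 .1334;python3 jog.py '0,0,0.12,0,0,0,0.02 | 0,0,0.04,0,0,0,0.02 | 0,0,0,0,0,0,0.02 | 0,0,0,0,0,0,0.02'>/dev/null;python3 st.py .6265 -.2528 .1334
```

```text
12.4 J [ -5.4  46.2  50.3  84.5 -37.2  67.  -52.1] p [ 0.6271 -0.2518  0.1448] ywX -13.17 ywY -103.17 tilt [-0.12  0.08] F [-1.   0.7 -0.9] M [-0.02 -0.03 -0.01] gap 0.023 gf 97.9
tool delta [-0.0004  0.0011  0.0114]
12.8 J [ -5.3  46.5  50.2  84.8 -37.5  66.3 -51.9] p [ 0.6287 -0.2525  0.1395] ywX -13.11 ywY -103.11 tilt [ 0.08 -0.04] F [ 0.5 -0.2 -2.4] M [-0.03 -0.    0.01] gap 0.0231 gf 97.9
tool delta [-0.0021  0.0008  0.0061]
```

To row units: 0.002 m is 0.04, -0.001 m is -0.02.

```bash
python3 jog.py '-0.02,0,0.04,0,0,0,0.02 | 0,0,0.04,0,0,0,0.02 | 0,0,0,0,0,0,0.02'>/dev/null;python3 st.py .6265 -.2528 .1334; python3 jog.py '0,0,0.03,0,0,0,0.02 | 0,0,0,0,0,0,0.02 | 0,0,0,0,0,0,0.02'>/dev/null;python3 st.py .6265 -.2528 .1334
```

```text
13.1 J [ -5.4  46.7  50.   85.3 -37.7  65.8 -51.6] p [ 0.6273 -0.2517  0.1343] ywX -13.11 ywY -103.11 tilt [-0.01  0.02] F [-1.2  0.3 -1.3] M [ 0.02  0.05 -0.01] gap 0.023 gf 98.0
tool delta [-0.0005  0.0012  0.0009]
13.4 J [ -5.3  46.8  49.9  85.4 -37.8  65.6 -51.6] p [ 0.6275 -0.2519  0.1335] ywX -13.11 ywY -103.11 tilt [ 0.03 -0.01] F [-0.6  1.6  3.6] M [ 0.23  0.27 -0.  ] gap 0.023 gf 98.4
tool delta [-0.0008  0.0011  0.0001]
```

Contact at 3.6 N. The guard is on the rim, so I'm releasing and lifting clear.

```bash
python3 jog.py '0,0,0.006,0,0,0,0.035 | 0,0,0,0,0,0,0.06 | 0,0,0,0,0,0,0.085 | 0,0,0,0,0,0,0.085 | 0,0,0,0,0,0,0.085'>/dev/null; python3 st.py;  python3 jog.py '0,0,0,0,0,0,0.085 | 0,0,-0.4,0,0,0,0.085 | 0,0,-0.6,0,0,0,0.085 | 0,0,-0.8,0,0,0,0.085 | 0,0,-0.8,0,0,0,0.085'>/dev/null;  python3 st.py .45 .2 .27
```

```text
13.9 J [ -5.3  46.8  49.9  85.4 -37.8  65.6 -51.5] p [ 0.6274 -0.2519  0.1326] ywX -13.11 ywY -103.11 tilt [-0.01 -0.  ] F [-0.3  0.4  0.3] M [ 0.02 -0.03  0.02] gap 0.0848 gf 0.0
14.4 J [ -5.8  41.   53.7  74.6 -32.4  80.  -56.8] p [ 0.6271 -0.2518  0.2638] ywX -13.13 ywY -103.13 tilt [-0.05 -0.  ] F [ 0.8 -0.2  0.6] M [-0.02  0.01  0.01] gap 0.0849 gf 0.0
tool delta [-0.275  -0.3997 -0.006 ]
```

Moving clear so the top camera can check the cap and stand.

To row units: -0.04 m is -0.8, -0.027 m is -0.54.

```bash
python3 jog.py '-0.54,-0.8,0,0,0,0,0.085 | -0.54,-0.8,0,0,0,0,0.085 | -0.54,-0.8,0,0,0,0,0.085 | -0.54,-0.8,0,0,0,0,0.085 | -0.54,-0.8,0,0,0,0,0.085'>/dev/null; python3 jog.py '-0.54,-0.8,0,0,0,0,0.085 | -0.54,-0.8,0,0,0,0,0.085 | -0.54,-0.8,0,0,0,0,0.085 | -0.54,-0.8,0,0,0,0,0.085 | -0.54,-0.8,0,0,0,0,0.085'>/dev/null; python3 jog.py '0,0,0,0,0,0,0.085 | 0,0,0,0,0,0,0.085'>/dev/null; python3 st.py; python3 - <<'E'
from h import *
t=bot.read_camera("top")[:,:,::-1].copy(); im=bot.read_camera("side")[:,:,::-1].copy()
A=cv2.resize(t[125:275,285:385],(400,600),interpolation=2);B=cv2.resize(im[160:300,210:370],(400,350),interpolation=2)
W=np.zeros((600,800,3),np.uint8);W[:,:400]=A;W[:350,400:]=B;cv2.imwrite("pics/g6.png",cv2.convertScaleAbs(W,alpha=1.3))
g=cv2.cvtColor(t,cv2.COLOR_BGR2GRAY)[222:249,327:354]; v,u=np.nonzero(g<65)
w=plane("top",np.c_[u+327,v+222],.031)[:,:2]; w=w[np.hypot(*(w-w.mean(0)).T)<.021]
ev,V=np.linalg.eigh(np.cov(w.T)); print(len(w),w.mean(0),np.degrees(np.arctan2(V[1,1],V[0,1])),np.sqrt(12*ev))
E
```

```text
15.6 J [-69.7  28.1  67.3 102.3 -27.8  68.5 -97.1] p [0.4546 0.2002 0.2626] ywX -12.9 ywY -102.9 tilt [-0.   -0.03] F [-0.5 -0.7 -0.4] M [-0.  0. -0.] gap 0.0848 gf 0.0
180 [ 0.45618413 -0.30069032] 171.4611613297752 [0.02524376 0.03938497]
```

View pics/g6.png

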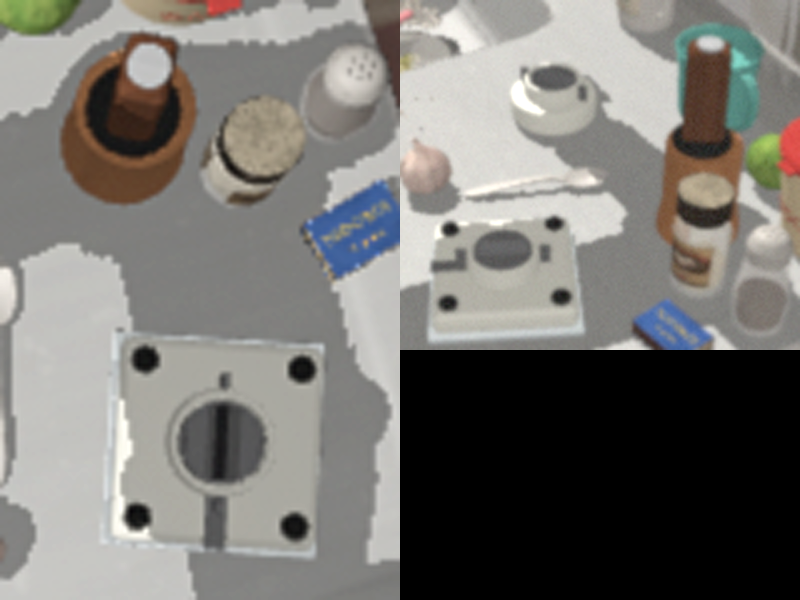

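The slot, from (223,402) to (218,480), is parallel to the scale's sides and in line with the mark at (225,380). The screwdriver stands upright in the stand with its guard on the rim at (135,110).

```bash
python3 -c "
from workcell import bot
print(bot.hand_in())"
```

```text
the job is handed in; nothing more can be done
None
```

The scale's battery cap is turned fully home against its stop with the slot in line with the marks, the screwdriver is back upright in its stand and released, and the job was handed in at about 15.7 s; no verdict was returned.

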